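# Lock the tilt joint of a projection microscope

## Task

Lock the tilt joint of the projection microscope: take the longest of the three pins from the wooden rack, put it tip first into the sloping guide sleeve on the bracket, and turn the four-armed handle until the hole hidden in the bushing lines up and the pin goes through. Leave the pin fully home, the shoulder of its knob flat on the sleeve, and let go of everything. Leave the other two pins in the rack and do not knock over or push about the beaker, bottle, eyepiece and dishes.

Things in the scene. Friction and masses are not known exactly. Their poses are not given: they have to be found in the camera images.
- pin_mid (a point): The lock pin, longest of the three: steel shank 16 mm diameter, 100 mm long, 4 mm chamfer at the tip; black knob 30 mm diameter, 30 mm tall, whose flat underside is the shoulder; about 0.16 kg. Point on its axis, 65 mm from the tip and 65 mm from the knob's top; +z runs from tip to knob. Starts upright in any of the rack's holes, tip 10 mm above the bench. Sinks by its own weight where free.
- pin_medium_mid (a point): A shorter pin in the rack, not to be used: same diameter and knob, 110 mm long in all; point half-way up.
- pin_short_mid (a point): The shortest pin in the rack, not to be used: same diameter and knob, 92 mm long in all; point half-way up.
- rack: Fixed wooden pin block 60 (x) by 180 (y) by 45 mm high, origin at the centre of its underside. Three holes 18 mm wide and 35 mm deep in a row along its y, 58 mm apart, the middle one at its centre.
- sleeve: Fixed aluminium guide block of the tilt joint, 44 (x) by 64 (y) by 55 mm (z), with a straight 19 mm bore through it along z, its mouth chamfered by 3 mm. Origin: centre of the bore's mouth, in the upper face; +z points out of the bore and leans 27 degrees from vertical, towards the robot's side; y is level, along the bushing's axis. Fully home, the pin's shoulder lies on the upper face.
- bushing_mid (a point): Centre of the steel bushing, a 44 mm drum turning about y, boxed in below the bore, 78 mm down it from the mouth. A 20 mm cross-hole runs straight through it, in line with the bore twice a turn, at an angle neither seen nor shown by the handle. Until then a pin in the bore rests on the drum, shoulder 40 to 46 mm off the sleeve; in line, it drops through and blocks the handle. Axes as hub.
- hub (a point): Centre of the bushing's four-armed handle, 80 mm above the bench, 90 mm to the +y side of the bore; y is its level axis, z up, x level, away from the robot. Arms 12 mm thick, 90 degrees apart, with 20 mm balls, reach 70 mm from the centre and turn in the x-z plane, endlessly either way, with 1 to 3 N at the arm; stay where left. Closed fingers can push them from above. Start angle varies, not given.
- beaker: Bystander: clear glass beaker, 72 mm across, 90 mm tall; origin at the centre of its underside.
- bottle: Bystander: brown glass bottle, 60 mm across, 130 mm tall; origin at the centre of its underside.
- eyepiece: Bystander: small upright microscope eyepiece, 38 mm across, 75 mm tall; origin at the centre of its underside.
- dish: Bystander: two stacked glass dishes, 90 mm across, 28 mm tall; origin at the centre of its underside.

How it is judged:
By the outcome, as a careful person would: the job done as asked, in the order asked, and still so for the second after the job is handed in, with the robot touching nothing.
It also fails if it takes over 67 s, if anything falls off the work surface, if the arm or the gripper's body presses on something with over 40 N, if the wrist force passes 120 N, or if a joint passes its speed limit or range.

## Robot

A 6-joint arm with a two-finger parallel gripper is mounted at the origin on the work surface. World frame = base frame: x ahead of the robot, y to its left, z up, the work surface at z = 0. Lengths are in m, angles in rad, forces in N, time in s.
With the tool pointing down it reaches from about 0.325 to 1 m from the base axis. Payload 5.1 kg.
Tool frame: the origin (TCP) lies midway between the tips of the shut fingers; the grasp point (between the pads) lies hold_point_z behind it (hold_point_z is the distance from the TCP to the grasp point, in m); z points along the fingers, y is the direction in which the jaws open and shut (so a half turn about z gives the same grasp; the last joint's range is limited). The gripper opens to 85 mm and grips with 20 to 120 N. Pads are 22 mm wide; open, the fingers measure 114 mm over their backs; the gripper's body (76 mm by 85 mm) begins 54 mm behind the grasp point. The pads swing forward as they close: fully open they stand 13 mm farther back than shut.
Start: joints at [1.213, 0.124, 1.65, -0, 1.367, -0.083], TCP at [0.176, 0.626, 0.231] pointing down, gripper open.
Joint ranges: [-2.61, 2.61], [-1.02, 2.33], [0.03, 2.71], [-1.35, 4.49], [0.32, 2.68], [-2.91, 2.91]. Speed limits (rad/s): [2.57, 2.57, 3.14, 3.14, 3.14, 3.14].

## Interface

Orientations are given as a unit quaternion [w, x, y, z].
In Python, from bench import get_state, capture, calibration, close_job, hold_point_z gives the robot as it stands. The module is installed in compiled form; this text tells all that it offers.
- The arm moves only by the tool move_arm, never from a script. Its argument "motion" is a list of rows, each a list of 4 numbers: the shift along the tool's x, y, z in cm, then the turn about the tool's z in degrees. In form: [[dx, dy, dz, spin], ...]. A call has 1 to 8 rows; each row shifts and turns the pose as measured when the row begins, along the tool's axes as they then stand; what a row does not reach is not made up. A row lasts 1/8 s, in which the tool goes at most 62.5 mm and 10.7 degrees, less where a joint would pass 70% of its speed; a pose out of reach is approached as far as the arm can. A call is refused whole if a number of a shift passes 6.25 or a number of a turn 10.7, either way. A call with a gripper value outside its range is refused whole. "fingers" is the closure in counts, from 0 (fully open) to 255 (shut), set as the call begins (left out, the last holds). The fingers move at their own pace and stop on an object; "grip_force" is the grip in N (left out, the last holds). Time passes only in rows, so rows that do not move let the fingers close. It gives the time, the measured TCP pose, the force and the opening at its end, in the units of the state.
- get_state(): the state, without advancing time (a new reading comes with each control period).
- capture(name): name is "scene" or "top" or "wrist"; returns the picture (384x512x3 uint8, red, green, blue); there is no depth.
- calibration(name): a dict with "mtx" (3x3 intrinsics, pixels), "dist_coeffs" ([k1, k2, p1, p2, k3] as OpenCV has them; the pictures are not rectified), "R" (3x3) and "t" (3): a world point X has camera coordinates R X + t. Camera axes: x right, y down, z forward; pixel columns grow to the right and rows downward; lengths in m; the calibration is good to about 2 mm. A picture is of the moment at which its call begins: read the wrist's pose just before it. calibration takes no time and is no camera call; for the wrist camera it gives the pose at the moment of the call.
- close_job(): hands the job in, once; it reports no verdict.
The state is a dict: "clock": time; "joint_positions": joint angles; "qvel": joint speeds; "joint_torque": joint torques, N m; "position": TCP position; "eef_rot": TCP orientation; "force": force on the tool from outside, world axes, zero at the start; "moment": the same for the moment, N m; "grip_width": finger opening in m.
Only numpy, scipy, OpenCV 4.12 (cv2) and the standard library are available. Lean on these libraries where they do the work, as an engineer would, in place of code of your own. Each camera call takes 0.05 s, during which the arm holds its last target. There are 200 camera calls.

## Working session

There is one attempt and no reset: what is moved stays moved. The work goes in short steps, Python scripts to look and compute and a tool call to move; the robot and the scene stay as the last step left them, time stands still between calls to the robot, and variables do not carry over. Pictures are saved under pics/ and viewed, about 8 in all and at most 12, crops included, and the job is handed in when it is done.

Besides the shell and the picture viewer there is one more tool, called after "Call:" as name([rows], argument=value, ...), one row to a line, values as JSON. move_arm: Moves the arm, as the interface text tells. Its arguments: {"type":"object","properties":{"motion":{"type":"array"},"fingers":{"type":"number"},"grip_force":{"type":"number"}},"required":["motion"]}

```bash
ls; mkdir -p pics; python3 - <<'E'
from bench import *
import cv2, numpy as np
s=get_state(); print({k:np.round(v,4).tolist() for k,v in s.items()}); print(hold_point_z if not callable(hold_point_z) else hold_point_z())
a=[capture(n) for n in("scene","top")]
for n,i in zip(("scene","top"),a):
    cv2.imwrite(f"pics/{n}0.png",cv2.cvtColor(i,cv2.COLOR_RGB2BGR)); c=calibration(n); print(n,{k:np.round(v,4).tolist() for k,v in c.items()})
big=cv2.resize(np.hstack(a),(800,300),interpolation=cv2.INTER_AREA)
cv2.imwrite("pics/scene0b.png",cv2.cvtColor(cv2.resize(a[0],(800,600)),cv2.COLOR_RGB2BGR))
cv2.imwrite("pics/top0b.png",cv2.cvtColor(cv2.resize(a[1],(800,600)),cv2.COLOR_RGB2BGR))
E
```

```text
pics
{'clock': 0.0, 'joint_positions': [1.2134, 0.1245, 1.6517, 0.0, 1.3675, -0.0826], 'qvel': [-0.0005, -0.001, -0.0007, 0.0005, -0.0015, -0.0009], 'joint_torque': [0.0, -42.3627, -36.5446, -0.0002, 0.0071, -0.0], 'position': [0.1762, 0.625, 0.23], 'eef_rot': [-0.0002, 0.137, 0.9906, -0.001], 'force': [0.0788, 0.3616, -0.0345], 'moment': [-0.0265, 0.0127, -0.0496], 'grip_width': 0.085}
0.0187
scene {'mtx': [[494.4291, 0.0, 260.1466], [0.0, 494.4291, 191.3936], [0.0, 0.0, 1.0]], 'dist_coeffs': [0.0703, 0.0, 0.0, 0.0, 0.0], 'R': [[0.718, 0.696, 0.0117], [0.5375, -0.5437, -0.6446], [-0.4423, 0.4691, -0.7644]], 't': [-0.3812, -0.2749, 1.4789]}
top {'mtx': [[364.2649, 0.0, 252.713], [0.0, 364.2649, 191.1926], [0.0, 0.0, 1.0]], 'dist_coeffs': [0.0073, 0.0, 0.0, 0.0, 0.0], 'R': [[0.0078, -1.0, 0.0041], [-0.9981, -0.0081, -0.0614], [0.0615, -0.0037, -0.9981]], 't': [-0.0658, 0.6113, 0.9665]}
```

View pics/scene0b.png

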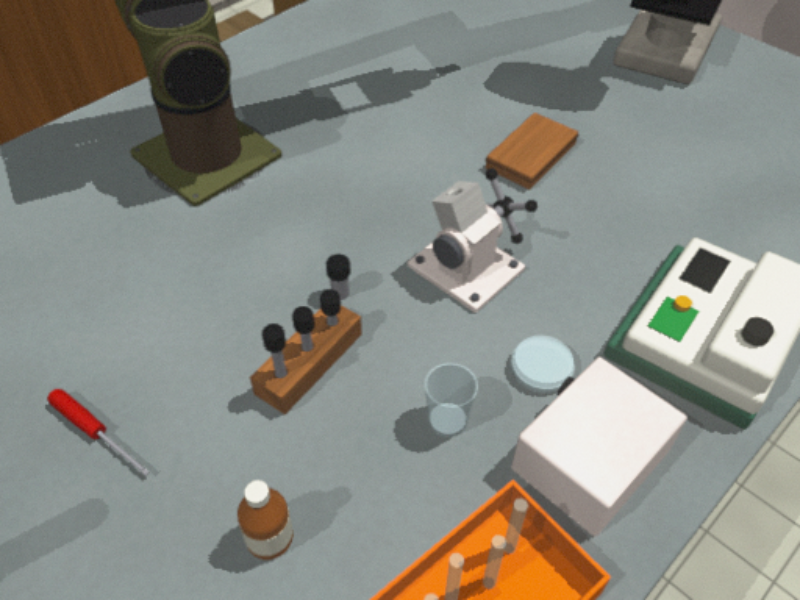

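View pics/top0b.png

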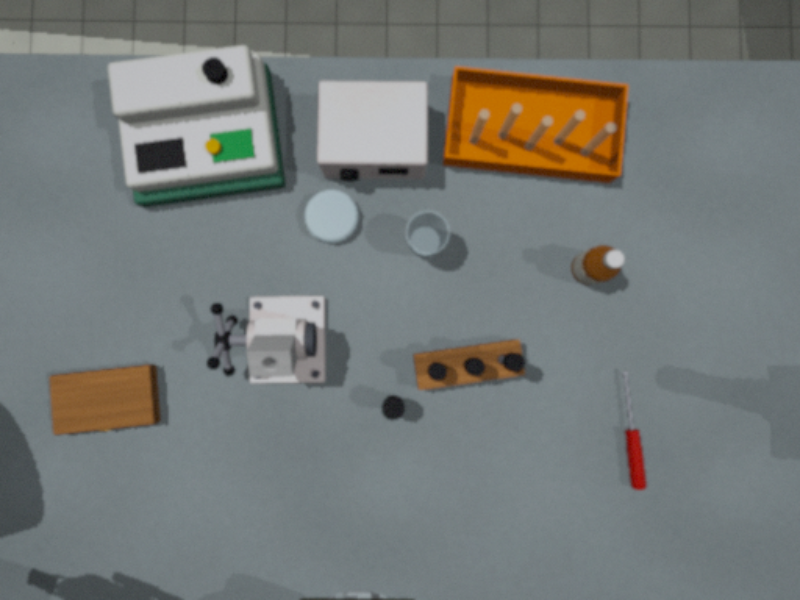

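The scene view shows the rack's pins with knobs near (274,335), (303,320) and (330,302), plus a separate eyepiece at (338,268). The bracket is near (470,225) with the handle hub near (505,208). In the top view the bore is near (268,362), the hub near (224,340), the rack at (470,365) and the eyepiece at (393,407).

```bash
cat > h.py <<'E'
import cv2, numpy as np
from bench import *
def ray(c,px):
    u=cv2.undistortPoints(np.array(px,float).reshape(-1,1,2),c["mtx"],c["dist_coeffs"]).reshape(-1,2)
    R=np.array(c["R"]);t=np.array(c["t"])
    d=np.c_[u,np.ones(len(u))]@R; return -R.T@t,d
def plane(c,px,z):
    o,d=ray(c,px); return o+d*((z-o[2])/d[:,2])[:,None]
def tri(c1,p1,c2,p2):
    o1,d1=ray(c1,p1);o2,d2=ray(c2,p2);out=[]
    for a,b in zip(d1,d2):
        s=np.linalg.lstsq(np.c_[a,-b],o2-o1,rcond=None)[0]
        A=o1+a*s[0];B=o2+b*s[1];out.append(np.r_[(A+B)/2,np.linalg.norm(A-B)])
    return np.array(out)
def proj(c,X):
    return cv2.projectPoints(np.array(X,float).reshape(-1,1,3),cv2.Rodrigues(np.array(c["R"]))[0],np.array(c["t"]),c["mtx"],c["dist_coeffs"])[0].reshape(-1,2)
def blobs(img,roi,thr,amin=12):
    x0,y0,x1,y1=roi
    m=(img[y0:y1,x0:x1].max(2)<thr).astype(np.uint8)
    n,l,st,ce=cv2.connectedComponentsWithStats(m,connectivity=4)
    return [(np.round(ce[i]+[x0,y0],1).tolist(),st[i,4]) for i in range(1,n) if st[i,4]>=amin]
E
python3 - <<'E'
from h import *
S=cv2.imread("pics/scene0.png");T=cv2.imread("pics/top0.png")
for thr in(40,):
    print("S pins",blobs(S,(160,150,240,250),thr)); print("T pins",blobs(T,(235,210,350,280),thr))
for thr in (50,70):
    print("S h",blobs(S,(295,105,350,160),thr,6)); print("T h",blobs(T,(130,190,160,245),thr,6))
a=cv2.resize(S[95:205,250:355],None,fx=5,fy=5,interpolation=cv2.INTER_CUBIC)
b=cv2.resize(T[185:250,125:215],None,fx=5,fy=5,interpolation=cv2.INTER_CUBIC)
o=np.zeros((600,800,3),np.uint8)
a=cv2.resize(a,(400,int(110/105*400)));o[:a.shape[0],:400]=a
b=cv2.resize(b,(400,int(65/90*400)));o[:b.shape[0],400:]=b
cv2.imwrite("pics/crop1.png",o)
E
```

```text
S pins [([215.5, 172.0], np.int32(125)), ([208.6, 187.6], np.int32(14)), ([211.1, 196.2], np.int32(85)), ([193.7, 205.2], np.int32(131)), ([174.1, 209.8], np.int32(25)), ([175.2, 219.2], np.int32(95))]
T pins [([328.2, 231.3], np.int32(98)), ([303.2, 234.0], np.int32(86)), ([279.7, 237.1], np.int32(72)), ([251.5, 260.2], np.int32(123))]
S h [([314.0, 111.0], np.int32(35)), ([322.5, 131.7], np.int32(39)), ([339.3, 131.5], np.int32(30)), ([330.1, 152.4], np.int32(17))]
T h [([138.5, 197.4], np.int32(31)), ([149.2, 204.1], np.int32(11)), ([142.7, 217.2], np.int32(52)), ([136.3, 231.8], np.int32(36)), ([146.6, 237.3], np.int32(18))]
S h [([314.1, 110.9], np.int32(44)), ([322.7, 131.4], np.int32(71)), ([339.2, 131.5], np.int32(37)), ([330.3, 152.3], np.int32(30))]
T h [([138.6, 197.3], np.int32(41)), ([148.7, 204.2], np.int32(23)), ([142.8, 217.5], np.int32(73)), ([136.3, 231.9], np.int32(47)), ([146.3, 237.1], np.int32(28))]
```

View pics/crop1.png

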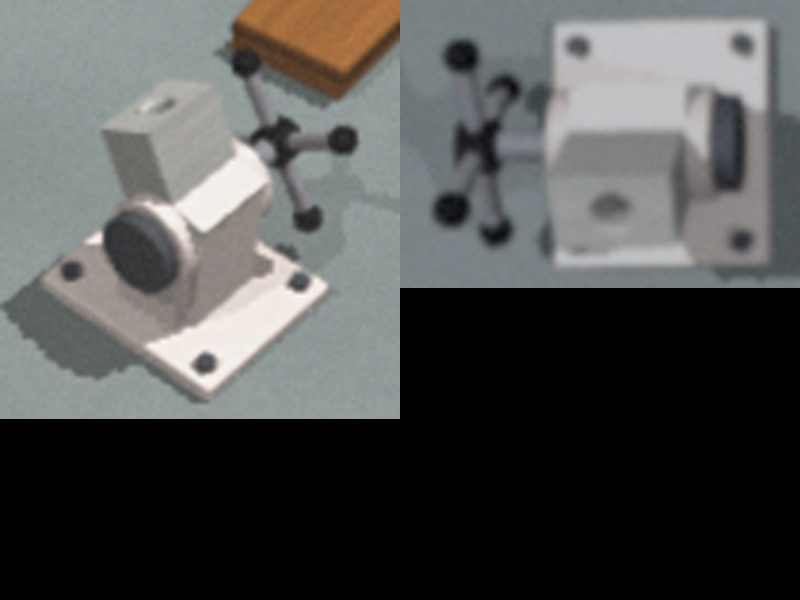

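The crop shows the bore mouth at about (172.2,231.6) in the top view and (291.5,121.8) in the scene view. All four balls can be seen from the top, three of them from the scene camera.

```bash
python3 - <<'E'
from h import *
np.set_printoptions(precision=4,suppress=True)
cs,ct=calibration("scene"),calibration("top")
Sp=[[211.1,196.2],[193.7,205.2],[175.0,217.2],[215.5,172]];Tp=[[279.7,237.1],[303.2,234],[328.2,231.3],[251.5,260.2]]
print("pins",tri(cs,Sp,ct,Tp))
for z in(.125,.105,.087): print(z,plane(ct,Tp[:3],z))
print("bore",tri(cs,[[291.5,121.8]],ct,[[172.25,231.6]]),plane(ct,[[172.25,231.6]],.1495),plane(cs,[[291.5,121.8]],.1495))
print("hub",tri(cs,[[322.7,131.4]],ct,[[142.7,217.3]]),plane(ct,[[142.7,217.3]],.08))
B=[[138.6,197.3],[148.7,204.2],[136.3,231.9],[146.3,237.1]]
for s in [[314.1,110.9],[339.2,131.5],[330.3,152.3]]: print(s,tri(cs,[s]*4,ct,B))
# plate corners (bench ~5mm)
f=lambda u,v:[125+(u-400)/4.444,185+v/4.444]
print(plane(ct,[f(555,20),f(768,20),f(768,263),f(555,266)],.01))
E
```

```text
pins [[ 0.4939 -0.1284  0.0767  0.0038]
 [ 0.5029 -0.1849  0.1017  0.0021]
 [ 0.5111 -0.2423  0.1198  0.0029]
 [ 0.4324 -0.0584  0.0575  0.0018]]
0.125 [[ 0.4956 -0.126   0.125 ]
 [ 0.5034 -0.1823  0.125 ]
 [ 0.5103 -0.2423  0.125 ]]
0.105 [[ 0.4943 -0.1276  0.105 ]
 [ 0.5023 -0.1852  0.105 ]
 [ 0.5094 -0.2465  0.105 ]]
0.087 [[ 0.4932 -0.129   0.087 ]
 [ 0.5013 -0.1878  0.087 ]
 [ 0.5086 -0.2503  0.087 ]]
bore [[0.5092 0.1266 0.1521 0.003 ]] [[0.508  0.1261 0.1495]] [[0.5083 0.13   0.1495]]
hub [[0.5412 0.2171 0.0816 0.004 ]] [[0.5398 0.2161 0.08  ]]
[314.1, 110.9] [[0.5693 0.1708 0.2029 0.0477]
 [0.5626 0.1595 0.2012 0.0219]
 [0.5068 0.2169 0.1296 0.0033]
 [0.5042 0.1994 0.1375 0.0282]]
[339.2, 131.5] [[0.5896 0.2188 0.1119 0.0023]
 [0.5834 0.2027 0.1163 0.0308]
 [0.5249 0.2669 0.0355 0.0642]
 [0.5239 0.2427 0.0529 0.091 ]]
[330.3, 152.3] [[ 0.5827  0.2328  0.0277  0.0286]
 [ 0.5751  0.2172  0.0293  0.0028]
 [ 0.5084  0.2925 -0.0742  0.0368]
 [ 0.5066  0.267  -0.0563  0.067 ]]
[[0.6149 0.1922 0.01  ]
 [0.6159 0.0616 0.01  ]
 [0.4678 0.0593 0.01  ]
 [0.4651 0.1886 0.01  ]]
```

```bash
cat >> h.py <<'E'
from scipy.spatial.transform import Rotation as Ro
def plan(tgt,ang=None,vmax=5.5):
    """tgt TCP xyz, ang = world angle of tool y (deg)"""
    s=get_state();p=np.array(s["position"]);q=s["eef_rot"];R=Ro.from_quat([q[1],q[2],q[3],q[0]]).as_matrix()
    a0=np.degrees(np.arctan2(R[1,1],R[0,1])); sp=0 if ang is None else -(((ang-a0)+180)%360-180)
    n=int(max(np.ceil(np.linalg.norm(tgt-p)*100/vmax),np.ceil(abs(sp)/10),1)); d=(np.array(tgt)-p)/n
    print("pos",p.round(4),"yang",round(a0,1),"tilt z",R[:,2].round(4),"F",np.round(s["force"],1),"w",round(s["grip_width"],4),"t",round(s["clock"],2),"rows",n)
    for i in range(n):
        print((np.r_[R.T@d*100,sp/n]).round(2).tolist(),end=",")
        R=R@Ro.from_euler("z",sp/n,degrees=True).as_matrix()
    print()
E
python3 -c "
from h import *
plan([.511,-.2425,.25],8.5)
print(proj(calibration('scene'),[[.176,.625,.23],[0,0,0]]))"
```

```text
pos [0.1762 0.6251 0.2302] yang 74.3 tilt z [-6.0e-04 -1.8e-03 -1.0e+00] F [1.2 0.1 0.1] w 0.0851 t 0.1 rows 17
[-3.28, -4.38, -0.11, 3.87],[-3.57, -4.15, -0.11, 3.87],[-3.84, -3.9, -0.11, 3.87],[-4.09, -3.63, -0.11, 3.87],[-4.33, -3.34, -0.11, 3.87],[-4.54, -3.04, -0.11, 3.87],[-4.74, -2.73, -0.11, 3.87],[-4.91, -2.41, -0.11, 3.87],[-5.06, -2.07, -0.11, 3.87],[-5.19, -1.72, -0.11, 3.87],[-5.3, -1.37, -0.11, 3.87],[-5.38, -1.01, -0.11, 3.87],[-5.43, -0.64, -0.11, 3.87],[-5.46, -0.27, -0.11, 3.87],[-5.47, 0.1, -0.11, 3.87],[-5.45, 0.46, -0.11, 3.87],[-5.41, 0.83, -0.11, 3.87],
[[320.56850916 -29.41680415]
 [131.80941688  98.84235484]]
```

Call:
move_arm([
  [-3.3, -4.4, -0.3, 3.9],
  [-3.6, -4.1, -0.3, 3.9],
  [-3.8, -3.9, -0.3, 3.9],
  [-4.1, -3.6, -0.3, 3.9],
  [-4.3, -3.3, -0.3, 3.9],
  [-4.5, -3.0, -0.3, 3.9],
  [-4.7, -2.7, -0.2, 3.9],
  [-4.9, -2.4, 0, 3.9],
], fingers=0)

```text
clock: 1.1
position: [0.3319, 0.207, 0.2472]
eef_rot: [0.001, 0.403, 0.915, -0.004]
force: [1.4, -0.1, 0.5]
grip_width: 0.0853
```

Call:
move_arm([
  [-5.1, -2.1, 0, 3.9],
  [-5.2, -1.7, 0, 3.9],
  [-5.3, -1.4, 0, 3.9],
  [-5.4, -1.0, 0, 3.9],
  [-5.4, -0.6, 0, 3.9],
  [-5.4, -0.3, 0, 3.9],
  [-5.4, 0.1, 0, 3.9],
  [-5.4, 0.5, 0, 3.9],
])

```text
clock: 2.1
position: [0.4797, -0.2181, 0.2481]
eef_rot: [0.002, 0.642, 0.767, -0.003]
force: [0.9, 1.2, -0.2]
grip_width: 0.0852
```

```bash
python3 - <<'E'
from h import *
plan([.511,-.2425,.25],8.5)
c=calibration("wrist");im=capture("wrist")
print(np.round(c["R"],3).tolist(),np.round(c["t"],3),np.round(c["mtx"],1).tolist(), "cam", (-np.array(c["R"]).T@c["t"]).round(3))
cv2.imwrite("pics/w1.png",cv2.cvtColor(im,cv2.COLOR_RGB2BGR))
print(blobs(im,(0,0,512,384),40,200), proj(c,[[.511,-.2425,.14]]))
E
```

```text
pos [ 0.4797 -0.2181  0.2481] yang 10.1 tilt z [-6.0e-04 -6.5e-03 -1.0e+00] F [ 0.9  1.2 -0.2] w 0.0852 t 2.1 rows 1
[-2.95, 2.65, -0.18, 1.62],
[[0.984, 0.176, -0.002], [0.167, -0.935, 0.312], [0.053, -0.307, -0.95]] [-0.433 -0.33   0.301] [[317.5, 0.0, 259.3], [0.0, 317.5, 186.2], [0.0, 0.0, 1.0]] cam [ 0.465 -0.14   0.388]
[([290.7, 143.0], np.int32(700)), ([290.0, 209.2], np.int32(1016)), ([255.8, 341.4], np.int32(32961))] [[291.65271568 216.64094439]]
```

View pics/w1.png

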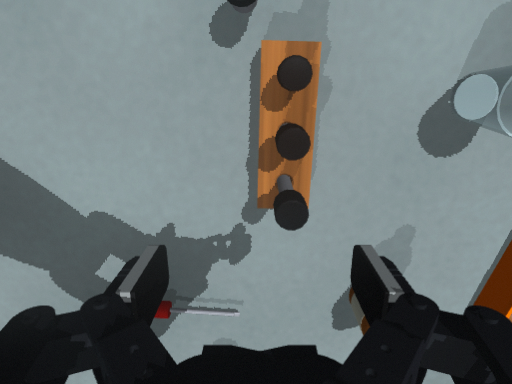

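The wrist view shows the long pin's knob at (290,209), leaning out of the nearest hole, with its neighbours at (291,143) and (295,72). The jaws straddle it across the rack.

```bash
python3 - <<'E'
from h import *
c=calibration("wrist")
for z in(.125,.13,.14): print(plane(c,[[290,209.2]],z).round(4))
P=plane(c,[[290,209.2]],.13)[0]
plan([P[0],P[1],.2],8.5); plan([P[0],P[1],.108],8.5)
E
```

```text
[[ 0.5118 -0.2476  0.125 ]]
[[ 0.5109 -0.2457  0.13  ]]
[[ 0.5092 -0.2417  0.14  ]]
pos [ 0.4808 -0.2234  0.2476] yang 9.8 tilt z [-5.000e-04 -1.070e-02 -9.999e-01] F [-2.  -3.7  0.4] w 0.0854 t 2.15 rows 2
[-1.33, 1.3, 2.39, 0.67],[-1.31, 1.31, 2.39, 0.67],
pos [ 0.4808 -0.2234  0.2476] yang 9.8 tilt z [-5.000e-04 -1.070e-02 -9.999e-01] F [-2.  -3.7  0.4] w 0.0854 t 2.15 rows 3
[-0.85, 0.87, 4.66, 0.44],[-0.85, 0.88, 4.66, 0.44],[-0.84, 0.89, 4.66, 0.44],
```

Call:
move_arm([
  [-1.2, 1.3, 1.5, 0.6],
  [-1.0, 1.3, 1.5, 0.6],
  [0, 0, 1.5, 0],
  [0, 0, 0, 0],
])

```text
clock: 2.65
position: [0.5094, -0.2435, 0.1988]
eef_rot: [0.001, 0.654, 0.757, -0.005]
force: [-0.1, 0.3, -0.3]
grip_width: 0.0856
```

```bash
python3 - <<'E'
from h import *
plan([.511,-.2445,.108],8.5)
E
```

```text
pos [ 0.5094 -0.2435  0.1988] yang 8.4 tilt z [-0.0048 -0.0082 -1.    ] F [-0.1  0.3 -0.3] w 0.0856 t 2.65 rows 2
[-0.03, 0.1, 4.54, -0.06],[-0.03, 0.1, 4.54, -0.06],
```

Call:
move_arm([
  [0, 0.1, 3.0, 0],
  [0, 0.1, 3.0, 0],
  [0, 0, 2.5, 0],
  [0, 0, 0.6, 0],
  [0, 0, 0, 0],
])

```text
clock: 3.28
position: [0.5114, -0.2427, 0.1101]
eef_rot: [0.004, 0.652, 0.758, -0.004]
force: [0.1, -0.9, 0.5]
grip_width: 0.0854
```

Call:
move_arm([
  [0, 0, 0, 0],
  [0, 0, 0, 0],
  [0, 0, 0, 0],
  [0, 0, 0, 0],
  [0, 0, 0, 0],
  [0, 0, 0, 0],
], fingers=255, grip_force=35)

```text
clock: 4.03
position: [0.5132, -0.2437, 0.1141]
eef_rot: [0.007, 0.652, 0.758, -0.004]
force: [0.3, 0.5, 0.2]
grip_width: 0.0287
```

Call:
move_arm([
  [0, 0, -2, 0],
  [0, 0, -4, 0],
  [0, 0, -4.5, 0],
  [0, 0, -4.5, 0],
  [0, 0, -3, 0],
  [0, 0, 0, 0],
])

```text
clock: 4.78
position: [0.5113, -0.2404, 0.3042]
eef_rot: [0.008, 0.652, 0.758, -0.003]
force: [0.1, -0.7, -2.5]
grip_width: 0.0289
```

```bash
python3 - <<'E'
from h import *
plan([.47,.127,.285],90.)
c=calibration("wrist");im=capture("wrist")
cv2.imwrite("pics/w2.png",cv2.cvtColor(im,cv2.COLOR_RGB2BGR))
E
```

```text
pos [ 0.5113 -0.2404  0.3042] yang 8.6 tilt z [ 0.007  -0.0151 -0.9999] F [ 0.1 -0.7 -2.5] w 0.0289 t 4.78 rows 9
[4.11, 0.15, 0.15, -9.05],[4.03, 0.8, 0.15, -9.05],[3.86, 1.42, 0.15, -9.05],[3.59, 2.01, 0.15, -9.05],[3.23, 2.55, 0.15, -9.05],[2.78, 3.03, 0.15, -9.05],[2.27, 3.43, 0.15, -9.05],[1.71, 3.74, 0.15, -9.05],[1.1, 3.96, 0.15, -9.05],
```

View pics/w2.png

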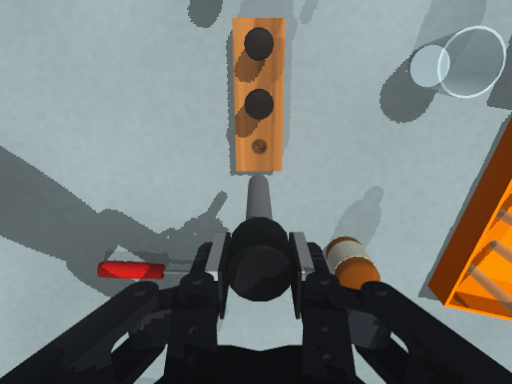

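The pin is held between the jaws, the near hole is empty and the other two pins are still in place. Next I carry it over to the sleeve.

Call:
move_arm([
  [4.1, 0.1, 0, -9],
  [4.0, 0.8, 0, -9],
  [3.9, 1.4, 0, -9],
  [3.6, 2.0, 0, -9],
  [3.2, 2.5, 0, -9],
  [2.8, 3.0, 0.1, -9],
  [2.3, 3.4, 0.1, -9],
  [1.7, 3.7, 0.1, -9],
])

```text
clock: 5.82
position: [0.4582, 0.0935, 0.2762]
eef_rot: [-0.013, 0.065, 0.998, -0.004]
force: [0.0, 0.3, -2.6]
grip_width: 0.0287
```

```bash
python3 - <<'E'
from h import *
plan([.485,.127,.295],90.)
E
```

```text
pos [0.4582 0.0935 0.2762] yang 82.6 tilt z [-0.0261 -0.0071 -0.9996] F [ 0.   0.3 -2.6] w 0.0287 t 5.83 rows 1
[-2.17, 3.65, -1.97, -7.42],
```

Call:
move_arm([
  [-1.1, 1.8, -1, -3.7],
  [-1.1, 1.8, -1, -3.7],
  [0, 0, 0, 0],
  [0, 0, 0, 0],
])

```text
clock: 6.32
position: [0.4792, 0.1302, 0.2857]
eef_rot: [-0.021, -0.004, 1.0, -0.005]
force: [-0.9, 0.1, -2.2]
grip_width: 0.029
```

```bash
python3 - <<'E'
from h import *
plan([.485,.127,.295],90.)
c=calibration("wrist");im=capture("wrist")
s=get_state();p=np.array(s["position"]);q=s["eef_rot"];R=Ro.from_quat([q[1],q[2],q[3],q[0]]).as_matrix()
print("p",p,"pred bore",proj(c,[[.508,.127,.1495]]),"pred tip",proj(c,[p+R[:,2]*.104]))
cv2.imwrite("pics/w3.png",cv2.cvtColor(im,cv2.COLOR_RGB2BGR))
E
```

```text
pos [0.4792 0.1302 0.2857] yang 90.5 tilt z [-0.0427 -0.01   -0.999 ] F [-0.9  0.1 -2.2] w 0.029 t 6.33 rows 1
[-0.53, -0.33, -0.95, 0.52],
p [0.47920645 0.13005968 0.28570007] pred bore [[257.21296932 211.73378467]] pred tip [[259.39550774 186.71646851]]
```

View pics/w3.png

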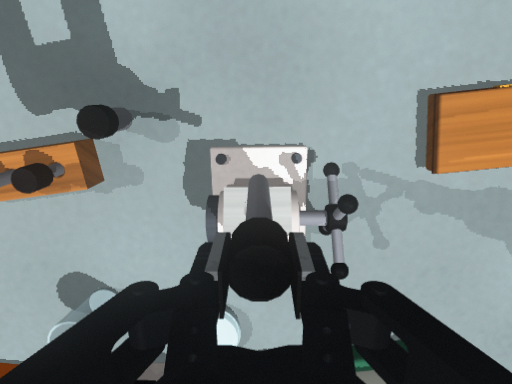

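The wrist view has -x at the top. The pin tip at (260,180) hides the mouth, and the sleeve spans roughly cols 222-296. I'll move beyond it in x so the mouth shows above the tip.

Call:
move_arm([
  [-2.0, -0.1, -0.4, 0],
  [-2.5, -0.1, -0.3, 0],
  [-1.5, 0, 0, 0],
  [0, 0, 0, 0],
])

```text
clock: 6.88
position: [0.5387, 0.1258, 0.2873]
eef_rot: [-0.024, -0.002, 1.0, -0.005]
force: [-0.2, -0.1, -1.2]
grip_width: 0.0285
```

```bash
python3 - <<'E'
from h import *
plan([.485,.127,.295],90.)
c=calibration("wrist");im=capture("wrist")
s=get_state();p=np.array(s["position"]);q=s["eef_rot"];R=Ro.from_quat([q[1],q[2],q[3],q[0]]).as_matrix()
b=proj(c,[[.508,.127,.1495]])[0]
print("p",p,"pred bore",b,"pred tip",proj(c,[p+R[:,2]*.104]))
np.savez("w4.npz",**{k:np.array(v) for k,v in c.items()},im=im)
x0,y0=int(b[0])-65,int(b[1])-55; print(x0,y0)
cr=cv2.resize(im[max(y0,0):y0+120,x0:x0+160],None,fx=5,fy=5,interpolation=cv2.INTER_CUBIC)
cv2.imwrite("pics/w4.png",cv2.cvtColor(cr,cv2.COLOR_RGB2BGR))
E
```

```text
pos [0.5387 0.1258 0.2873] yang 90.2 tilt z [-0.0476 -0.0108 -0.9988] F [-0.2 -0.1 -1.2] w 0.0285 t 6.88 rows 1
[5.4, 0.13, -0.52, 0.23],
p [0.5383163  0.12586765 0.2872941 ] pred bore [262.57382483 148.89398471] pred tip [[259.54817577 186.1830009 ]]
197 93
```

View pics/w4.png

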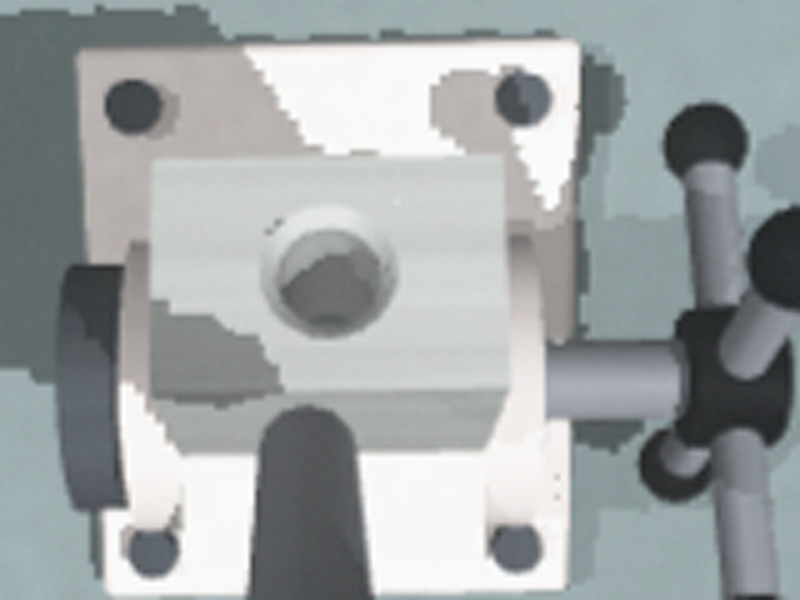

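The crop shows the bore mouth centred at crop (330,271), which is px (262.6,146.9), and the pin tip at crop cols 260-355, row 405. The sleeve is square to the axes.

```bash
python3 - <<'E'
from h import *
d=np.load("w4.npz"); c={k:d[k] for k in("mtx","dist_coeffs","R","t")}
print("bore",plane(c,[[262.6,146.9]],.1495),"sides",plane(c,[[197+150/5,93+272/5],[197+506/5,93+272/5]],.1495))
s=get_state();p=np.array(s["position"]);q=s["eef_rot"];R=Ro.from_quat([q[1],q[2],q[3],q[0]]).as_matrix()
t=p+R[:,2]*.104; print("tip pred",t,"seen edge",plane(c,[[258.2,173.7]],t[2]),plane(c,[[258.2,173.7]],t[2]+.004))
E
```

```text
bore [[0.50621694 0.12701148 0.1495    ]] sides [[0.50683474 0.09525696 0.1495    ]
 [0.5064882  0.15869877 0.1495    ]]
tip pred [0.53334569 0.12473413 0.18341913] seen edge [[0.52299558 0.12361062 0.18341913]] [[0.52208685 0.1236629  0.18741913]]
```

Call:
move_arm([
  [1.2, 0.2, 0, 0],
  [0.7, 0.1, 0, 0],
  [0, 0, 1, 0],
  [0, 0, 1, 0],
  [0, 0, 0, 0],
])

```text
clock: 7.55
position: [0.5146, 0.129, 0.2666]
eef_rot: [-0.024, -0.002, 1.0, -0.005]
force: [-0.0, -0.0, -2.1]
grip_width: 0.0288
```

```bash
python3 - <<'E'
from h import *
plan([.513,.129,.2455])
E
```

```text
pos [0.5146 0.129  0.2666] yang 90.3 tilt z [-0.0487 -0.0109 -0.9988] F [-0.  -0.  -2.1] w 0.0288 t 7.55 rows 1
[0.05, 0.02, 2.12, 0.0],
```

Call:
move_arm([
  [-0.2, 0, 0.7, 0],
  [-0.2, 0, 0.7, 0],
  [0, 0, 0.6, 0],
  [0, 0, 0, 0],
], grip_force=20)

```text
clock: 8.05
position: [0.5171, 0.1287, 0.2446]
eef_rot: [-0.026, -0.002, 1.0, -0.005]
force: [-1.5, 0.0, -3.3]
grip_width: 0.029
```

Call:
move_arm([
  [0.8, 0, 0.05, 0],
  [0.8, 0, 0.05, 0],
  [0.8, 0, 0.15, 0],
  [0, 0, 0, 0],
])

```text
clock: 8.55
position: [0.4949, 0.1284, 0.2461]
eef_rot: [-0.02, -0.002, 1.0, -0.005]
force: [1.3, -0.2, -1.0]
grip_width: 0.029
```

Call:
move_arm([
  [0.8, 0, 0.2, 0],
  [0.8, 0, 0.25, 0],
  [0.7, 0, 0.25, 0],
  [0.7, 0, 0.3, 0],
  [0, 0, 0, 0],
])

```text
clock: 9.18
position: [0.4639, 0.1282, 0.2405]
eef_rot: [-0.017, -0.002, 1.0, -0.005]
force: [1.3, -0.0, 1.9]
grip_width: 0.0289
```

```bash
python3 - <<'E'
from h import *
s=get_state();p=np.array(s["position"]);q=s["eef_rot"];R=Ro.from_quat([q[1],q[2],q[3],q[0]]).as_matrix()
print(p,R[:,2],s["force"],s["moment"],"G",p-R[:,2]*.0187)
a=[capture(n) for n in("wrist","scene")]
o=np.hstack([cv2.resize(a[0],(400,300)),cv2.resize(a[1][80:215,230:410],(400,300),interpolation=cv2.INTER_CUBIC)])
cv2.imwrite("pics/w5.png",cv2.cvtColor(o,cv2.COLOR_RGB2BGR))
E
```

```text
[0.46391737 0.12818525 0.24051215] [-0.03364976 -0.01066117 -0.99937682] [ 1.32843363 -0.03712575  1.941731  ] [-0.11330151 -0.41450804 -0.01576788] G [0.46454662 0.12838461 0.2592005 ]
```

View pics/w5.png

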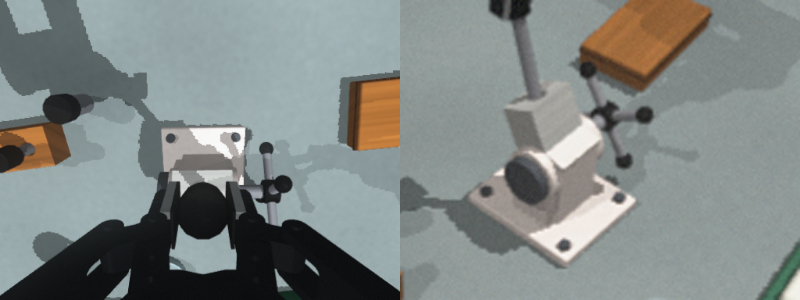

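Left half: wrist view, pin over the sleeve. Right half: scene view, the shank in the bore mouth and already leaning. I'll finish the tilt and start sliding it in.

Call:
move_arm([
  [0.5, 0, 0.3, 0],
  [0.5, 0, 0.35, 0],
  [-0.2, 0, 0.4, 0],
  [0, 0, 0, 0],
])

```text
clock: 9.78
position: [0.4558, 0.1281, 0.2286]
eef_rot: [-0.017, -0.002, 1.0, -0.005]
force: [2.8, -0.4, 0.7]
grip_width: 0.0292
```

Call:
move_arm([
  [-0.25, 0, 0.45, 0],
  [-0.25, 0, 0.45, 0],
  [-0.25, 0, 0.45, 0],
  [-0.2, 0, 0.45, 0],
  [0, 0, 0, 0],
])

```text
clock: 10.4
position: [0.4656, 0.1281, 0.2082]
eef_rot: [-0.017, -0.002, 1.0, -0.005]
force: [3.9, 0.6, -0.5]
grip_width: 0.0289
```

Call:
move_arm([
  [-0.24, 0, 0.45, 0],
  [-0.24, 0, 0.45, 0],
  [-0.24, 0, 0.45, 0],
  [0, 0, 0, 0],
])

```text
clock: 10.9
position: [0.473, 0.1281, 0.1937]
eef_rot: [-0.017, -0.002, 1.0, -0.005]
force: [3.6, 0.4, -1.6]
grip_width: 0.0288
```

Call:
move_arm([
  [0, 0, 0, 0],
  [0, 0, 0, 0],
  [0, 0, 0, 0],
  [0, 0, -1.5, 0],
  [0, 0, -4, 0],
  [0, 0, -4, 0],
], fingers=60)

```text
clock: 11.65
position: [0.472, 0.1287, 0.2867]
eef_rot: [-0.025, -0.002, 1.0, -0.006]
force: [1.8, -1.8, 0.9]
grip_width: 0.0656
```

```bash
python3 - <<'E'
from h import *
plan([.583,.217,.2])
a=[capture(n) for n in("wrist","scene","top")]
cv2.imwrite("pics/s6.png",cv2.cvtColor(a[1],cv2.COLOR_RGB2BGR));cv2.imwrite("pics/t6.png",cv2.cvtColor(a[2],cv2.COLOR_RGB2BGR))
o=np.hstack([cv2.resize(a[0],(400,300)),cv2.resize(a[1][80:215,230:410],(400,300),interpolation=cv2.INTER_CUBIC)])
cv2.imwrite("pics/w6.png",cv2.cvtColor(o,cv2.COLOR_RGB2BGR))
# predicted knob top centre for shoulder offset 43mm
u=np.array([-.454,0,.891]);m=np.array([.5062,.127,.1495])
print([ (n,(proj(calibration(n),[m+u*(.015+k) for k in(0,.043,.052)])).round(1).tolist()) for n in("scene","top")])
print(blobs(a[1],(260,70,330,150),45,20))
E
```

```text
pos [0.472  0.1287 0.2867] yang 90.3 tilt z [-0.0505 -0.0114 -0.9987] F [ 1.8 -1.8  0.9] w 0.0656 t 11.65 rows 4
[-2.89, 2.22, 2.0, 0.0],[-2.89, 2.22, 2.0, 0.0],[-2.89, 2.22, 2.0, 0.0],[-2.89, 2.22, 2.0, 0.0],
[('scene', [[288.2, 116.5], [283.0, 100.2], [281.9, 96.7]]), ('top', [[170.5, 235.7], [166.4, 245.7], [165.5, 248.0]])]
[([283.0, 100.2], np.int32(133)), ([313.7, 111.0], np.int32(27))]
```

View pics/w6.png

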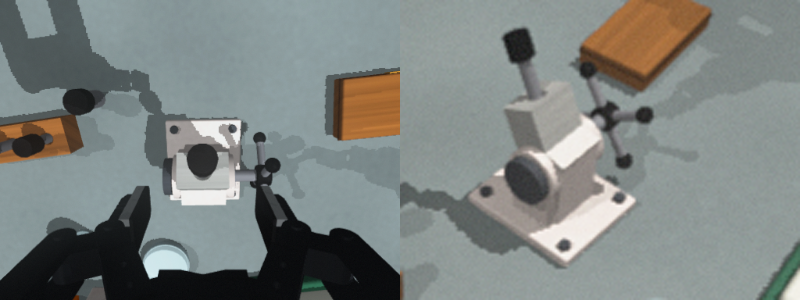

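The pin stands free in the bore at the slope. Its knob blob at (283.0,100.2) in the scene view matches a shoulder 43 mm off the sleeve, so it is resting on the drum. Now the handle: closed fingers go behind the upper -x arm.

Call:
move_arm([
  [-0.3, 4.5, 0, 0],
  [-0.3, 4.5, 0, 0],
  [-0.2, 0, 4, 0],
  [-0.2, 0, 4, 0],
  [0, 0, 2, 0],
  [0, 0, 0, 0],
], fingers=255)

```text
clock: 12.55
position: [0.4761, 0.2199, 0.1815]
eef_rot: [-0.025, -0.002, 1.0, -0.006]
force: [0.1, -0.1, 0.5]
grip_width: -0.0001
```

```bash
python3 - <<'E'
from h import *
plan([.476,.218,.123])
E
```

```text
pos [0.4761 0.2199 0.1815] yang 90.2 tilt z [-0.05   -0.0125 -0.9987] F [ 0.1 -0.1  0.5] w -0.0001 t 12.55 rows 2
[-0.14, -0.06, 2.92, 0.0],[-0.14, -0.06, 2.92, 0.0],
```

Call:
move_arm([
  [-0.1, 0, 2.9, 0],
  [-0.1, 0, 2.9, 0],
  [-0.3, 0, 0, 0],
  [-0.5, 0, 0, 0],
  [-0.5, 0, 0, 0],
])

```text
clock: 13.18
position: [0.4912, 0.22, 0.1281]
eef_rot: [-0.022, -0.002, 1.0, -0.005]
force: [-4.2, -0.8, 3.9]
grip_width: -0.0003
```

Call:
move_arm([
  [-0.5, 0, 0, 0],
  [-0.5, 0, 0, 0],
  [-0.5, 0, 0, 0],
  [-0.5, 0, 0, 0],
])

```text
clock: 13.68
position: [0.5143, 0.2206, 0.13]
eef_rot: [-0.02, -0.002, 1.0, -0.004]
force: [-2.4, 0.3, 1.2]
grip_width: 0.0001
```

Call:
move_arm([
  [-0.5, 0, 0.1, 0],
  [-0.5, 0, 0.1, 0],
  [-0.5, 0, 0.1, 0],
  [-0.5, 0, 0.1, 0],
  [-0.5, 0, 0.1, 0],
])

```text
clock: 14.3
position: [0.541, 0.2206, 0.123]
eef_rot: [-0.02, -0.002, 1.0, -0.004]
force: [-0.6, -0.5, 1.1]
grip_width: -0.0
```

```bash
cat >> h.py <<'E'
def knob():
    im=capture("scene"); print("knob",blobs(im,(260,70,330,150),45,20),"[43mm: 283,100.2; home: 288.2,116.5]"); return im
E
python3 - <<'E'
from h import *
plan([.5685,.219,.11]); knob()
E
```

```text
pos [0.541  0.2206 0.123 ] yang 90.2 tilt z [-0.0403 -0.0091 -0.9991] F [-0.6 -0.5  1.1] w -0.0 t 14.3 rows 1
[-2.8, -0.16, 1.19, 0.0],
knob [([324.4, 92.1], np.int32(430)), ([281.7, 100.6], np.int32(133)), ([322.6, 131.6], np.int32(41))] [43mm: 283,100.2; home: 288.2,116.5]
```

Call:
move_arm([
  [-0.55, 0, 0.2, 0],
  [-0.55, 0, 0.2, 0],
  [-0.55, 0, 0.25, 0],
  [-0.55, 0, 0.25, 0],
  [-0.5, 0, 0.3, 0],
])

```text
clock: 14.98
position: [0.5686, 0.2207, 0.1081]
eef_rot: [-0.021, -0.002, 1.0, -0.004]
force: [-1.4, 0.4, 1.2]
grip_width: 0.0
```

Call:
move_arm([
  [-0.4, 0, 0.5, 0],
  [-0.4, 0, 0.5, 0],
  [-0.2, 0, 0.5, 0],
  [-0.1, 0, 0.5, 0],
])

```text
clock: 15.48
position: [0.5806, 0.2206, 0.0868]
eef_rot: [-0.02, -0.002, 1.0, -0.004]
force: [-1.2, 0.6, 1.7]
grip_width: 0.0001
```

```bash
python3 - <<'E'
from h import *
plan([.5835,.219,.075]); knob()
E
```

```text
pos [0.5806 0.2206 0.0868] yang 90.2 tilt z [-0.0403 -0.0086 -0.9992] F [-1.2  0.6  1.7] w 0.0001 t 15.47 rows 1
[-0.34, -0.15, 1.17, 0.0],
knob [([281.9, 101.1], np.int32(135)), ([324.8, 114.1], np.int32(41)), ([323.7, 130.7], np.int32(54))] [43mm: 283,100.2; home: 288.2,116.5]
```

Call:
move_arm([
  [-0.1, 0, 0.45, 0],
  [-0.1, 0, 0.45, 0],
  [0, 0, 0.45, 0],
])

```text
clock: 15.9
position: [0.5833, 0.2204, 0.0733]
eef_rot: [-0.019, -0.002, 1.0, -0.004]
force: [2.7, -1.1, 10.0]
grip_width: 0.0
```

```bash
python3 - <<'E'
from h import *
plan([.52,.22,.2]); im=knob(); cs=calibration("scene"); print(proj(cs,[[.5405,.217,.08]]))
print(blobs(im,(295,95,355,165),70,6)); 
for i in range(0,91,10):
  a=np.radians(i); print(i,proj(cs,[[.5405+.06*np.cos(a+k*np.pi/2),.217,.08+.06*np.sin(a+k*np.pi/2)] for k in range(4)]).round(0).astype(int).tolist())
E
```

```text
pos [0.5833 0.2204 0.0733] yang 90.2 tilt z [-0.0374 -0.0087 -0.9993] F [ 2.7 -1.1 10. ] w 0.0 t 15.9 rows 3
[2.27, -0.04, -4.14, 0.0],[2.27, -0.04, -4.14, 0.0],[2.27, -0.04, -4.14, 0.0],
knob [([288.7, 116.9], np.int32(132)), ([323.8, 131.6], np.int32(52))] [43mm: 283,100.2; home: 288.2,116.5]
[[321.61610546 131.84698949]]
[([338.9, 115.9], np.int32(993)), ([305.9, 114.8], np.int32(20)), ([295.2, 119.0], np.int32(6)), ([339.0, 148.0], np.int32(37))]
0 [[340, 143], [324, 114], [304, 121], [319, 148]]
10 [[340, 140], [321, 112], [304, 124], [322, 150]]
20 [[340, 137], [318, 111], [304, 127], [325, 151]]
30 [[339, 133], [315, 111], [305, 131], [328, 152]]
40 [[338, 129], [312, 111], [307, 134], [331, 152]]
50 [[336, 126], [309, 112], [309, 138], [334, 151]]
60 [[333, 122], [307, 114], [311, 141], [336, 150]]
70 [[330, 119], [306, 116], [313, 144], [338, 148]]
80 [[327, 116], [305, 118], [316, 146], [339, 146]]
90 [[324, 114], [304, 121], [319, 148], [340, 143]]
```

The pin dropped: its knob is now at (288.7,116.9) against a predicted home of (288.2,116.5), and the handle blocked at 10 N. I'll back off.

Call:
move_arm([
  [-0.2, 0, -1, 0],
  [-0.2, 0, -3, 0],
  [0, 0, -5, 0],
  [0, 0, -5, 0],
  [0, 0, -4, 0],
  [0, 0, 0, 0],
])

```text
clock: 16.7
position: [0.5946, 0.2215, 0.2581]
eef_rot: [-0.019, -0.002, 1.0, -0.005]
force: [-0.1, 0.3, 0.7]
grip_width: -0.0002
```

```bash
python3 - <<'E'
from h import *
plan([.48,.25,.3]); im=knob(); t=capture("top");w=capture("wrist")
c=calibration("wrist");u=np.array([-.454,0,.891]);m=np.array([.5062,.127,.1495]);b=proj(c,[m])[0];print(b)
o=np.hstack([cv2.resize(im[95:175,255:362],(400,300),interpolation=cv2.INTER_CUBIC),cv2.resize(w,(400,300),interpolation=cv2.INTER_AREA)])
o=np.vstack([o,cv2.resize(t[130:340,100:420],(800,300))[:, :]])
cv2.imwrite("pics/f1.png",cv2.cvtColor(o,cv2.COLOR_RGB2BGR))
E
```

```text
pos [0.5946 0.2215 0.2581] yang 90.2 tilt z [-0.0371 -0.0095 -0.9993] F [-0.1  0.3  0.7] w -0.0002 t 16.7 rows 3
[3.87, 0.95, -1.26, 0.0],[3.87, 0.95, -1.26, 0.0],[3.87, 0.95, -1.26, 0.0],
knob [([288.6, 116.8], np.int32(130)), ([322.9, 131.7], np.int32(41))] [43mm: 283,100.2; home: 288.2,116.5]
[135.31096316  81.61922598]
```

View pics/f1.png

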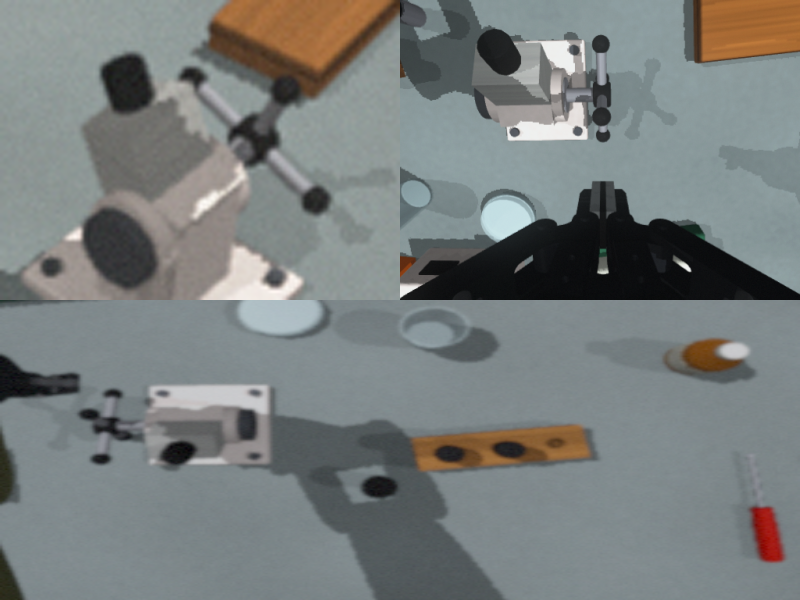

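The knob sits on the sleeve with no shank visible. The other two pins are in the rack and the bystanders are where they were. As a check, I'll press lightly on the knob's top with closed fingers; if it is home, contact should come at TCP z of about 0.181.

Call:
move_arm([
  [3.5, -3.1, 0, 0],
  [3.5, -3.1, 0, 0],
  [3.0, -3.0, 1, 0],
  [0.3, 0, 1.5, 0],
  [0, 0, 0, 0],
])

```text
clock: 17.48
position: [0.48, 0.1249, 0.219]
eef_rot: [-0.034, -0.002, 0.999, -0.008]
force: [-0.1, -0.3, 0.6]
grip_width: -0.0001
```

```bash
python3 - <<'E'
from h import *
plan([.49,.128,.188])
E
```

```text
pos [0.48   0.1249 0.219 ] yang 90.3 tilt z [-0.0676 -0.0165 -0.9976] F [-0.1 -0.3  0.6] w -0.0001 t 17.48 rows 1
[-1.2, 0.36, 3.02, 0.0],
```

Call:
move_arm([
  [-0.6, 0.2, 1.5, 0],
  [-0.6, 0.2, 1.5, 0],
  [0, 0, 0.2, 0],
  [0, 0, 0, 0],
])

```text
clock: 17.98
position: [0.4916, 0.1301, 0.1822]
eef_rot: [-0.035, -0.003, 0.999, -0.008]
force: [0.1, 0.5, 0.4]
grip_width: -0.0004
```

Call:
move_arm([
  [0, 0, 0.2, 0],
])

```text
clock: 18.1
position: [0.4919, 0.1302, 0.1806]
eef_rot: [-0.035, -0.003, 0.999, -0.008]
force: [0.9, 0.3, 0.1]
grip_width: 0.0
```

Call:
move_arm([
  [0, 0, 0.2, 0],
])

```text
clock: 18.23
position: [0.4921, 0.1303, 0.1798]
eef_rot: [-0.034, -0.003, 0.999, -0.008]
force: [-3.9, -0.6, 7.4]
grip_width: -0.0002
```

Call:
move_arm([
  [0, 0, 0.2, 0],
])

```text
clock: 18.35
position: [0.4921, 0.1303, 0.1797]
eef_rot: [-0.034, -0.003, 0.999, -0.008]
force: [-5.0, -0.8, 8.7]
grip_width: -0.0001
```

Call:
move_arm([
  [0, 0, -0.5, 0],
  [0, 0, -2, 0],
  [0, 0, -4, 0],
  [0, 0, -4, 0],
  [0, 0, 0, 0],
  [0, 0, 0, 0],
])

```text
clock: 19.1
position: [0.5003, 0.1321, 0.2931]
eef_rot: [-0.031, -0.003, 0.999, -0.008]
force: [-0.0, 0.1, -0.1]
grip_width: -0.0001
```

```bash
python3 - <<'E'
from h import *
plan([.48,.13,.3]); im=knob(); a=cv2.imread("pics/top0.png");t=cv2.cvtColor(capture("top"),cv2.COLOR_RGB2BGR)
for n,r in dict(dish=(190,115,235,160),beaker=(255,130,295,170),bottle=(360,150,405,185),pins=(260,215,315,250)).items():
    x0,y0,x1,y1=r; print(n,cv2.phaseCorrelate(np.float32(cv2.cvtColor(a,6)[y0:y1,x0:x1]),np.float32(cv2.cvtColor(t,6)[y0:y1,x0:x1])))
cv2.imwrite("pics/f2.png",np.hstack([cv2.resize(cv2.cvtColor(im,cv2.COLOR_RGB2BGR)[90:330,90:400],(400,310)),cv2.resize(t[80:300,90:420],(400,310))]))
E
```

```text
pos [0.5003 0.1321 0.2931] yang 90.4 tilt z [-0.062  -0.0155 -0.998 ] F [-0.   0.1 -0.1] w -0.0001 t 19.1 rows 1
[2.07, -0.2, -0.56, 0.0],
knob [([288.6, 116.8], np.int32(127)), ([322.9, 131.4], np.int32(30))] [43mm: 283,100.2; home: 288.2,116.5]
dish ((0.4957404051203973, 0.5255298968411424), 0.978254771762424)
beaker ((0.04420887186002531, -0.005374784299601032), 0.9787668406963348)
bottle ((0.4125947243640766, 0.044941741274524105), 0.9088353457274261)
pins ((-0.0964647305150308, -0.008584286353364945), 0.9638514981225684)
```

View pics/f2.png

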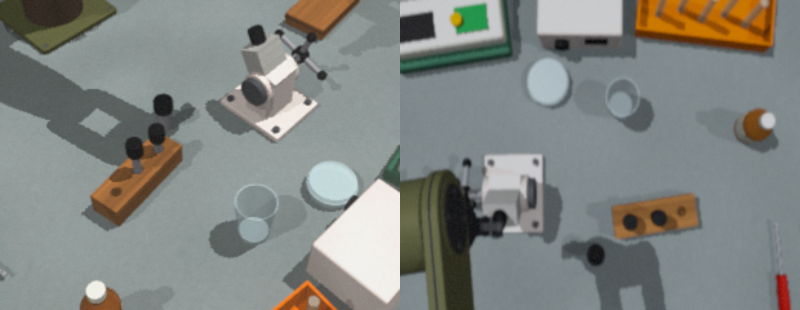

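The pin is home, and the knob did not move under the press. The bystanders and the other two pins are in place, and the robot is clear with zero force.

```bash
python3 -c "
from bench import *
print(close_job())"
```

```text
the job is handed in; nothing more can be done
None
```

The longest pin is now through the tilt joint and locked, and I handed the job in at 19.1 s on the clock. I took it from the rack's outer hole, tilted it to the slope against the bore wall, slid it in and let go. It stood on the drum with its shoulder about 43 mm off the sleeve. I then turned the handle roughly 130–140° with closed fingers until the pin dropped and blocked it at 10 N.

**Seating:** the knob showed within 0.5 px (about 1 mm) of its predicted home position in the scene camera. It did not move when I pressed on it with about 9 N. That press met the knob at z = 0.180 m where I expected about 0.182 m; the 2 mm difference is within the calibration. No camera view was close enough to check directly that the shoulder lies flat.

**The rest of the scene:** the other two pins are in the rack. The dish, beaker and bottle show shifts of at most 0.7 px in the top view, and the eyepiece looks unmoved by eye. The gripper is clear of everything with no force on it.

**Arm tilt:** the tool drifted up to about 4° off vertical during the job, which did no harm.

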